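# Switch on the lens polisher at its push-and-turn safety knob

### The job

Switch on the lens polisher, the cream unit with the round white felt disc and the red knob: push its spring knob straight down, keep it down while you turn it clockwise (seen from above) past its safety stop to the far end by the green dot, then let it spring back up and let go. Leave the blue knob on the pale blue ultrasonic cleaner alone, at off.

Things in the scene. Friction and masses are not known exactly. Their poses are not given: they have to be found in the camera images.
- polisher_grip (a point): Red knob on a fixed cream box (deck 90 mm up); felt disc 90 mm away, 22 mm above deck. Upright axis; skirt 48 mm wide, 8 mm high, on a 6 mm collar; on it a grip bar 46 long, 14 thick, 32 mm high, pointer line on top. Point: on the axis in the bar, 9 mm below its top, 37 mm above the deck; moves and turns with the knob. x along the bar, away from the pointer; z up. All nearby is under 140 mm high.
- polisher_turn (a joint): Turn of the red knob, rad: 0 = off (pointer at the white dot), grows clockwise seen from above to the end stop at 1.4 (80 degrees, green dot). Starts at 0 to 0.1. While up, a safety stop blocks it at 0.35; held down more than 4 mm it turns easily (under 0.1 N m) beneath the stop. Beyond 0.9 it is clear of the stop and, let up, stays there.
- polisher_press (a joint): How far the red knob is pushed down, m: 0 = up, 0.006 = fully in. A spring lifts it with 3 N when up, rising to 8 N when fully in.
- cleaner_turn (a joint): Turn of the blue knob, of the same make, on the ultrasonic cleaner (pale blue box of the same size, with a steel lid where the polisher has its felt disc), rad: starts at off, 0 to 0.05; leave it there. A third machine, a dark grey lens dryer with two round grilles, has no knob.

How it is judged:
On the way:
1. the red knob is pushed down (more than 3.5 mm) before it is past the safety stop (value of joint polisher_press above 0.0035 m and value of joint polisher_turn below 0.45 rad), for 0.05 s.
At the end, for the whole second after the job is handed in: The red knob of the polisher is turned past its safety stop to within 0.3 rad (17 degrees) of its far end (turn above 1.1 rad) and has sprung back up to within 1.5 mm; the cleaner's blue knob is still at off (turn below 0.25 rad) (value of joint polisher_turn above 1.1 rad and value of joint polisher_press below 0.0015 m and value of joint cleaner_turn below 0.25 rad); the robot touches nothing.
It fails at once if the cleaner's blue knob is turned away from off (more than 0.25 rad) (value of joint cleaner_turn above 0.25 rad).
It also fails if it takes over 32 s, if anything falls off the work surface, if the arm or the gripper's body presses on something with over 40 N, if the wrist force passes 120 N, or if a joint passes its speed limit or range.

### The arm

A 6-joint arm with a two-finger parallel gripper is mounted at the origin on the work surface. World frame = base frame: x ahead of the robot, y to its left, z up, the work surface at z = 0. Lengths are in m, angles in rad, forces in N, time in s.
With the tool pointing down it reaches from about 0.3 to 0.775 m from the base axis. Payload 14.6 kg.
Tool frame: the origin (TCP) lies at the very end of the fingers, on their centre line; the grasp point (between the pads) lies 19 mm behind it; z points along the fingers, y is the line along which they close (so a half turn about z gives the same grasp; the last joint's range is limited). The gripper opens to 94 mm and grips with 3 to 60 N. Pads are 16 mm wide; open, the fingers measure 119 mm over their backs; the gripper's body (75 mm by 177 mm) begins 78 mm behind the grasp point.
Start: joints at [-1.268, 0.3, 1.521, -0, 1.321, -0.067], TCP at [0.199, -0.513, 0.205] pointing down, gripper open.
Joint ranges: [-3.03, 3.03], [-0.79, 2.21], [0.23, 2.52], [-1.04, 4.18], [0, 3.07], [-2.55, 2.55]. Speed limits (rad/s): [2.22, 2.22, 2.57, 3.14, 3.14, 3.14].

### API

Orientations are given as [roll, pitch, yaw] about the fixed x, y, z axes, in that order (R = Rz(yaw) Ry(pitch) Rx(roll)).
In Python, from station import status, vision, order, silhouettes gives the robot as it stands. The module is installed in compiled form; this text tells all that it offers.
- The arm moves only by the shell command python3 -m pendant 'ROWS' [FORCE]. ROWS is JSON, one flat list of numbers, 7 for each row, row after row: the shift along the tool's x, y, z in units of 500 mm (1.0 is 500 mm), then the turn, a rotation vector about the tool's x, y, z in units of 90 degrees (1.0 is 90 degrees), then the opening, from -1 (shut) to 1 (fully open). A call has 1 to 12 rows; each row is the pose to reach, as a shift and turn from the pose commanded when the call began, along the tool's axes at that moment; what a row does not reach only later rows make up. A row lasts 1/10 s, in which the tool goes at most 50 mm and 8.59 degrees, less where a joint would pass 70% of its speed; a pose out of reach is approached as far as the arm can. A call with a number of a shift or a turn outside -1 to 1 is refused whole. A call with a gripper value outside its range is refused whole. The fingers move at their own pace and stop on an object; FORCE is the grip in N (left out, the last holds). Time passes only in rows, so rows that repeat a pose let the fingers close. It gives the time, the measured TCP pose, the force, the opening and the grip force at its end, in the units of the state.
- status.get_obs(): the state, without advancing time (a new reading comes with each control period).
- vision.camera(name): name is "scene" or "top" or "wrist"; returns a dict with "pixels" (420x560x3 uint8, red, green, blue), "K" (3x3 intrinsics, pixels), "R" (3x3) and "t" (3): a world point X has camera coordinates R X + t. Camera axes: x right, y down, z forward; pixel columns grow to the right and rows downward; lengths in m; the calibration is good to about 2 mm. The wrist camera is an equidistant fisheye: a pixel r from the principal point sees the ray r / f radians off the axis. A picture is of the moment at which its call begins. There is no depth.
- order.hand_in(): hands the job in; it is judged then, once.
Trained networks look in a picture, given as the dict that the camera call returned (one of the last four; its "shot" number tells which), for a name from the list of things; names that differ only in an ending like _2 or _b are one class to them, and where a whole thing is asked for, a point or a joint stands for the part that bears it (a point fixed in the world has none). Each returns a list of dicts, best first, with "score" (0 to 1); they miss things now and then, are a little off and sometimes report something else, mostly with a low value. They report only what shows in the picture. A call takes as long as a camera call.
- silhouettes(target, picture): "region" (420x560 bool, what is visible of it) and "extent" ([left, top, right, bottom] in pixels, round what is visible of it).
The state is a dict: "time_s": time; "qpos": joint angles; "joint_vel": joint speeds; "tau": joint torques, N m; "ee_pos": TCP position; "eef_rot": TCP orientation; "force": force on the tool from outside, world axes, zero at the start; "moment": the same for the moment, N m; "grip_width": finger opening in m; "grip_force": force on a finger pad.
Only numpy, scipy, OpenCV 4.12 (cv2) and the standard library are available. Lean on these libraries where they do the work, as an engineer would, in place of code of your own. Each camera call takes 0.05 s, during which the arm holds its last target. There are 200 camera calls.

## Working session

There is one attempt and no reset: what is moved stays moved. The work goes in short steps, Python scripts to look and compute and a shell command to move; the robot and the scene stay as the last step left them, time stands still between calls to the robot, and variables do not carry over. Pictures are saved under pics/ and viewed, at most 10 in all, crops included, and the job is handed in when it is done.

```bash
mkdir -p pics; cat > h.py <<'E'
import numpy as np, cv2
from station import status, vision, order, silhouettes
def ray(c,u,v):
    K=c["K"]; R=np.array(c["R"]); t=np.array(c["t"])
    d=np.linalg.inv(K)@[u,v,1]; return -R.T@t, R.T@(d/np.linalg.norm(d))
def onz(c,u,v,z):
    o,d=ray(c,u,v); return o+d*(z-o[2])/d[2]
def save(c,n): cv2.imwrite("pics/"+n,c["pixels"][:,:,::-1])
E
python3 - <<'E'
from h import *
o=status.get_obs(); print(o["time_s"],o["ee_pos"],o["eef_rot"],o["grip_width"])
ims=[]
for n in("scene","top"):
    c=vision.camera(n); ims.append(c["pixels"][:,:,::-1])
    for s in silhouettes("polisher_grip",c)[:3]:
        ys,xs=np.nonzero(s["region"]); print(n,s["score"],s["extent"],xs.mean(),ys.mean(),onz(c,xs.mean(),ys.mean(),.12))
    save(c,n+".png")
E
```

```text
0.0 [ 0.19868254 -0.51256108  0.20486976] [-3.14038156e+00 -4.76046940e-05  3.69819039e-01] 0.09381259523680076
scene 0.66 [148.8, 264.5, 169.6, 290.7] 158.75888324873097 279.83502538071065 [ 0.56121791 -0.33169811  0.12      ]
top 0.62 [381.1, 204.5, 401.9, 228.3] 390.52597402597405 215.3961038961039 [ 0.54768486 -0.32689193  0.12      ]
```

View pics/top.png

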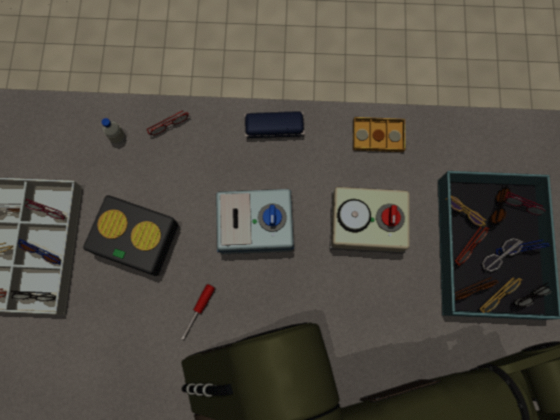

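View pics/scene.png

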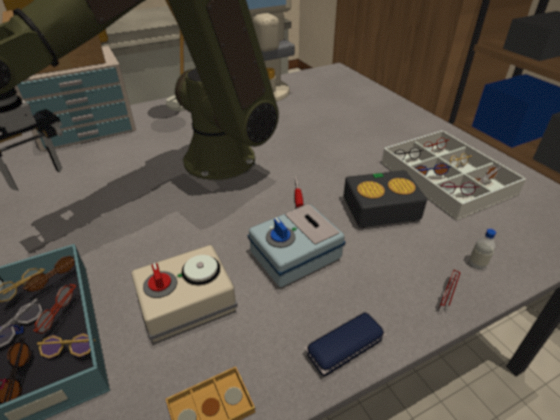

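The top view shows the polisher's red knob at about (392,216), with its disc at (354,215) and the green dot to the left at (372,219). The cleaner's blue knob is at (272,216). The scene view shows the red knob at (158,280). Next I'll triangulate and zoom in.

```bash
python3 - <<'E'
from h import *
from scipy.optimize import least_squares
rs=[]
for n in("scene","top"):
    c=vision.camera(n); s=silhouettes("polisher_grip",c)[0]
    l,t,r,b=s["extent"]
    ys,xs=np.nonzero(s["region"]); rs.append(ray(c,xs.mean(),ys.mean()))
    if n=="top":
        print([ (z,onz(c,*p,z)) for p,z in(((354,215),.112),((372,219),.09))])
        x0,y0=340,180
    else: x0,y0=120,240
    cv2.imwrite(f"pics/crop_{n}.png",cv2.resize(c["pixels"][y0:y0+70,x0:x0+80,::-1],None,fx=7,fy=7,interpolation=cv2.INTER_CUBIC))
A=sum(np.eye(3)-np.outer(d,d) for o,d in rs); B=sum((np.eye(3)-np.outer(d,d))@o for o,d in rs)
X=np.linalg.solve(A,B); print(X,[np.linalg.norm(np.cross(X-o,d)) for o,d in rs])
E
cd pics; python3 -c "
import cv2;cv2.imwrite('both.png',cv2.resize(cv2.hconcat([cv2.imread('crop_top.png'),cv2.imread('crop_scene.png')]),(800,350)))"
```

```text
[(0.112, array([ 0.54679313, -0.23932086,  0.112     ])), (0.09, array([ 0.5435224 , -0.28726577,  0.09      ]))]
[ 0.55005351 -0.33054166  0.10813615] [np.float64(0.0011113961075646468), np.float64(0.0011113961075646154)]
```

View pics/both.png

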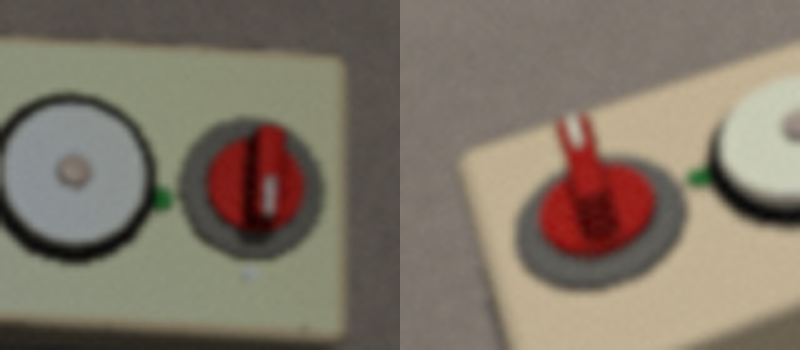

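The bar lies nearly along world x, with the pointer towards the robot. The skirt centre is near (391,216.6) in the top image. I'll go above it with the tool flipped by half a turn so the last joint stays in range, and with the opening narrowed to clear the felt disc.

```bash
python3 -m pendant '[0,0,-0.1,0,0,-0.1,-0.06, 0.787,-0.087,-0.11,0,0,-1,-0.06, 0.787,-0.087,-0.11,0,0,-1,-0.06, 0.787,-0.087,-0.11,0,0,-1,-0.06, 0.787,-0.087,-0.11,0,0,-1,-0.06, 0.787,-0.087,-0.11,0,0,-1,-0.06, 0.787,-0.087,-0.11,0,0,-1,-0.06, 0.787,-0.087,-0.11,0,0,-1,-0.06, 0.787,-0.087,-0.11,0,0,-1,-0.06, 0.787,-0.087,-0.11,0,0,-1,-0.06, 0.787,-0.087,-0.11,0,0,-1,-0.06, 0.787,-0.087,-0.11,0,0,-1,-0.06]' 40
python3 -m pendant '[0,0,0,0,0,-0.725,-0.06, 0,0,0,0,0,-0.725,-0.06, 0,0,0,0,0,-0.725,-0.06, 0,0,0,0,0,-0.725,-0.06, 0,0,0,0,0,-0.725,-0.06, 0,0,0,0,0,-0.725,-0.06, 0,0,0,0,0,-0.725,-0.06, 0,0,0,0,0,-0.725,-0.06, 0,0,0,0,0,-0.725,-0.06, 0,0,0,0,0,-0.725,-0.06]'
python3 - <<'E'
from h import *
o=status.get_obs(); print(o["time_s"],o["ee_pos"],o["eef_rot"],o["grip_width"],o["qpos"],o["force"])
c=vision.camera("wrist"); save(c,"w1.png"); print(c["K"],-np.array(c["R"]).T@c["t"])
for s in silhouettes("polisher_grip",c)[:2]: print(s["score"],s["extent"])
E
```

```text
time_s: 1.6
ee_pos: [0.5502, -0.3298, 0.2602]
eef_rot: [-3.141, -0.0, 1.942]
force: [0.8, 1.0, -0.0]
grip_width: 0.0444
grip_force: 0.0
time_s: 2.6
ee_pos: [0.5498, -0.3302, 0.2605]
eef_rot: [-3.142, 0.0, 3.075]
force: [0.2, 0.1, -0.3]
grip_width: 0.0441
grip_force: 0.0
2.6 [ 0.54980044 -0.33020153  0.26052766] [-3.14154610e+00  7.79660656e-05  3.07479773e+00] 0.0440673345349838 [-5.97948042e-01  4.79836399e-01  1.14797200e+00 -6.49632193e-07
  1.51369345e+00 -2.10194940e+00] [ 0.24648054  0.06829087 -0.26589901]
[[325.1922621    0.         288.12341032]
 [  0.         325.1922621  210.56817584]
 [  0.           0.           1.        ]] [ 0.46615371 -0.32568281  0.44025032]
0.94 [265.9, 171.5, 309.7, 225.2]
```

View pics/w1.png

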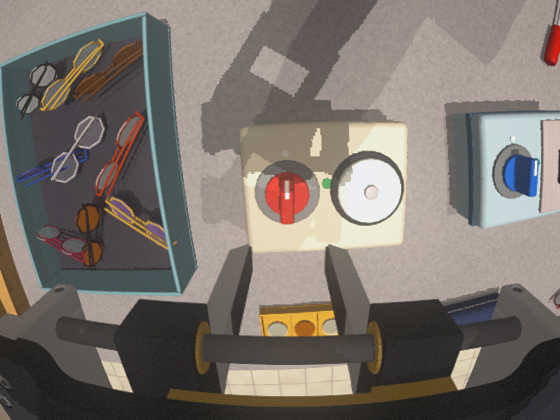

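The wrist view shows the knob with its skirt around (287,193), the bar running from (287,170) to (289,224), the pointer line near (287,187), and the disc at (367,190). I'll zoom in and triangulate the bar's top outline.

```bash
cat >> h.py <<'E'
def wray(c,u,v):
    K=c["K"]; R=np.array(c["R"]); t=np.array(c["t"])
    x,y=(u-K[0,2])/K[0,0],(v-K[1,2])/K[1,1]; r=np.hypot(x,y)
    s=np.sin(r)/r if r>1e-9 else 1
    return -R.T@t, R.T@np.array([x*s,y*s,np.cos(r)])
def wonz(c,u,v,z):
    o,d=wray(c,u,v); return o+d*(z-o[2])/d[2]
E
python3 - <<'E'
from h import *
c=vision.camera("wrist"); P=c["pixels"]
cv2.imwrite("pics/w1c.png",cv2.resize(P[150:234,232:344,::-1],None,fx=7,fy=7,interpolation=cv2.INTER_CUBIC))
for p,z in(((367,190),.112),((371,191),.12),((327,184),.09),((287,187),.136)): print(p,wonz(c,*p,z))
for p in((241,128),(407,122),(405,243),(248,250)): print(p,wonz(c,*p,.09))
E
```

```text
(367, 190) [ 0.54661838 -0.24812145  0.112     ]
(371, 191) [ 0.54595444 -0.24572901  0.12      ]
(327, 184) [ 0.54258358 -0.28826383  0.09      ]
(287, 187) [ 0.53310773 -0.33167652  0.136     ]
(241, 128) [ 0.47475657 -0.37754054  0.09      ]
(407, 122) [ 0.47647503 -0.1945975   0.09      ]
(405, 243) [ 0.62065607 -0.19396791  0.09      ]
(248, 250) [ 0.6156528  -0.38347161  0.09      ]
```

View pics/w1c.png

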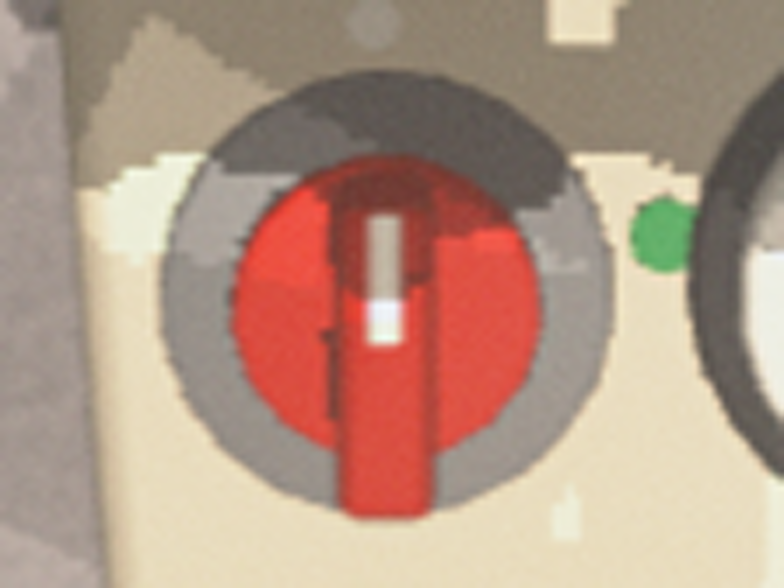

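The crop shows the bar's top face from about (385,187) to (387,518), the skirt circle centred at (387,307), and the collar at (387,292).

```bash
python3 - <<'E'
from h import *
c=vision.camera("wrist"); ct=vision.camera("top")
f=lambda x,y:(232+x/7-.43,150+y/7-.43)
for n,p,z in(("bar",(385.5,352),.136),("b0",(384.5,187),.136),("b1",(387,518),.136),("skirt",(387,307),.104),("collar",(387.5,292),.096)): print(n,wonz(c,*f(*p),z))
print(onz(ct,394,213.8,.136), onz(ct,391.2,216.6,.104))
def tri(rs):
    A=sum(np.eye(3)-np.outer(d,d) for o,d in rs); B=sum((np.eye(3)-np.outer(d,d))@o for o,d in rs); return np.linalg.solve(A,B)
print("tri bar top",tri([wray(c,*f(385.5,352)),ray(ct,394,213.8)]),"skirt",tri([wray(c,*f(387,307)),ray(ct,391,216.4)]))
E
```

```text
bar [ 0.54580959 -0.33284204  0.136     ]
b0 [ 0.52268039 -0.33145154  0.136     ]
b1 [ 0.56999074 -0.33423087  0.136     ]
skirt [ 0.5471407  -0.33289268  0.104     ]
collar [ 0.54667915 -0.3328272   0.096     ]
[ 0.54825941 -0.33182352  0.136     ] [ 0.54842338 -0.33196297  0.104     ]
tri bar top [ 0.5487478  -0.33314943  0.12911755] skirt [ 0.54989216 -0.3331088   0.09606346]
```

```bash
python3 -m pendant '[0.005,-0.006,0.1,0,0,0,-0.06, 0.005,-0.006,0.18,0,0,0,-0.06, 0.005,-0.006,0.24,0,0,0,-0.06, 0.005,-0.006,0.27,0,0,0,-0.06, 0.005,-0.006,0.285,0,0,0,-0.06, 0.005,-0.006,0.295,0,0,0,-0.06, 0.005,-0.006,0.295,0,0,0,-0.06, 0.005,-0.006,0.295,0,0,0,-0.06]' 40
python3 - <<'E'
from h import *
c=vision.camera("wrist"); save(c,"w2.png")
E
```

```text
time_s: 3.65
ee_pos: [0.5477, -0.3332, 0.1142]
eef_rot: [-3.141, 0.002, 3.079]
force: [-0.0, 0.0, 0.4]
grip_width: 0.0443
grip_force: 0.0
```

View pics/w2.png

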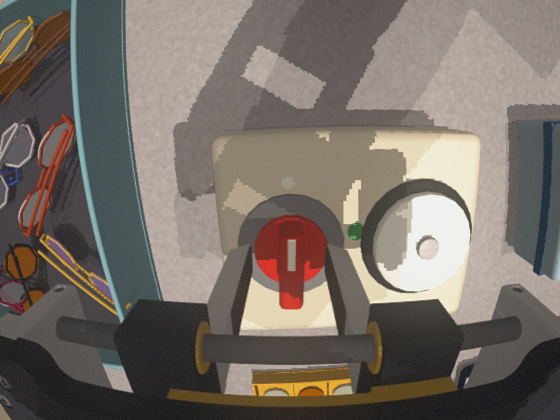

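The bar, at about (291,265), is centred between the fingers and nothing is touched. Closing.

```bash
python3 -m pendant '[0,0,0,0,0,0,-0.8, 0,0,0,0,0,0,-0.8, 0,0,0,0,0,0,-0.8, 0,0,0,0,0,0,-0.8, 0,0,0,0,0,0,-0.8, 0,0,0,0,0,0,-0.8, 0,0,0,0,0,0,-0.8, 0,0,0,0,0,0,-0.8]' 45
```

```text
time_s: 4.5
ee_pos: [0.5474, -0.3318, 0.113]
eef_rot: [3.14, -0.0, 3.08]
force: [-0.2, 7.3, 1.3]
grip_width: 0.0142
grip_force: 44.9
```

Gripped on the 14 mm bar. Pressing down.

```bash
python3 -m pendant '[0,0.002,0.004,0,0,0,-0.8, 0,0.002,0.008,0,0,0,-0.8, 0,0.002,0.012,0,0,0,-0.8, 0,0.002,0.012,0,0,0,-0.8, 0,0.002,0.012,0,0,0,-0.8]'
```

```text
time_s: 5.0
ee_pos: [0.5474, -0.3317, 0.1074]
eef_rot: [3.141, 0.0, 3.079]
force: [-2.2, 4.2, 7.1]
grip_width: 0.0135
grip_force: 45.0
```

Pressed about 5.6 mm at 7 N, which matches the spring. Turning clockwise, which is +z of the downward tool.

```bash
python3 -m pendant '[0,0,0.001,0,0,0.08,-0.8, 0,0,0.001,0,0,0.16,-0.8, 0,0,0.001,0,0,0.24,-0.8, 0,0,0.001,0,0,0.32,-0.8, 0,0,0.001,0,0,0.40,-0.8, 0,0,0.001,0,0,0.48,-0.8, 0,0,0.001,0,0,0.56,-0.8, 0,0,0.001,0,0,0.64,-0.8, 0,0,0.001,0,0,0.72,-0.8, 0,0,0.001,0,0,0.79,-0.8, 0,0,0.001,0,0,0.84,-0.8, 0,0,0.001,0,0,0.84,-0.8]'
python3 -c "
from h import *
o=status.get_obs();print(o['moment'],o['force'],o['qpos'])"
```

```text
time_s: 6.2
ee_pos: [0.5482, -0.3307, 0.1071]
eef_rot: [3.14, -0.001, 1.758]
force: [1.8, 10.3, 8.0]
grip_width: 0.0134
grip_force: 45.0
[ 2.004607   -0.37330527 -0.0085251 ] [ 1.77439674 10.27503162  8.01676767] [-0.60096263  0.58707067  1.34558694  0.00223355  1.20848322 -0.7885435 ]
```

Turned 1.32 rad with no end-stop torque. Next: ease up, open, then retreat.

```bash
python3 -m pendant '[0,0,-0.005,0,0,0,-0.8, 0,0,-0.01,0,0,0,-0.8, 0,0,-0.013,0,0,0,-0.8, 0,0,-0.013,0,0,0,-0.8, 0,0,-0.013,0,0,0,-0.06, 0,0,-0.013,0,0,0,-0.06, 0,0,-0.013,0,0,0,-0.06, 0,0,-0.013,0,0,0,-0.06, 0,0,-0.013,0,0,0,-0.06, 0,0,-0.013,0,0,0,-0.06]'
python3 -m pendant '[0,0,-0.05,0,0,0,-0.06, 0,0,-0.12,0,0,0,-0.06, 0,0,-0.2,0,0,0,-0.06, 0,0,-0.28,0,0,0,-0.06, 0,0,-0.3,0,0,0,-0.06, 0,0,-0.3,0,0,0,-0.06, 0,0,-0.3,0,0,0,-0.06]'
python3 - <<'E'
from h import *
c=vision.camera("wrist"); save(c,"w3.png"); print(status.get_obs()["time_s"])
E
```

```text
time_s: 7.2
ee_pos: [0.5473, -0.332, 0.1129]
eef_rot: [-3.142, 0.0, 1.76]
force: [0.4, 0.3, -1.2]
grip_width: 0.0442
grip_force: 0.0
time_s: 7.9
ee_pos: [0.547, -0.3317, 0.2612]
eef_rot: [-3.14, -0.002, 1.76]
force: [-0.4, 0.2, -0.9]
grip_width: 0.0442
grip_force: 0.0
7.95
```

View pics/w3.png

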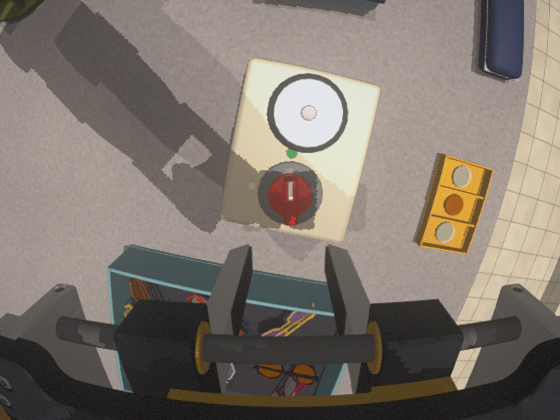

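The pointer line at (290,188) now faces the green dot at (292,154). The fingers are clear and the knob appears to be up. Handing in.

```bash
python3 -c "
from h import *
print(order.hand_in())"
```

```text
the job is handed in; nothing more can be done
None
```

The red knob was pressed about 5.6 mm, turned about 1.32 rad clockwise to the green dot and released, the blue knob was not touched, and I handed the job in at about 8 s; no verdict came back.

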